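# Pivot a profile length round a post into its stock bay

### The arm

A 7-joint arm with a two-finger parallel gripper is mounted at the origin on a cart in front of the work surface, level with it; the furniture and walls round the work are solid. World frame = base frame: x ahead of the robot, y to its left, z up, the work surface at z = 0. Lengths are in m, angles in rad, forces in N, time in s.
With the tool pointing down it reaches from about 0.425 to 0.875 m from the base axis. Payload 8.4 kg.
Tool frame: the origin (TCP) lies on the mounting face of the last link; the fingertips stand 173 mm ahead of it and the grasp point (between the pads) lies 155 mm ahead of it; z points along the fingers, y is the line along which they close (so a half turn about z gives the same grasp; the last joint's range is limited). The gripper opens to 85 mm and grips with 20 to 120 N. Pads are 22 mm wide; open, the fingers measure 114 mm over their backs; the gripper's body (76 mm by 85 mm) begins 54 mm behind the grasp point. The pads swing forward as they close: fully open they stand 13 mm farther back than shut.
Start: joints at [1.088, 0.333, 0.04, 1.465, -0.013, 1.343, -0.059], TCP at [0.243, -0.603, 0.405] pointing down, gripper open.
Joint ranges: [-2.58, 2.58], [-0.38, 2.09], [-1.3, 1.39], [0.25, 2.4], [-1.5, 4.64], [0.08, 2.09], [-2.65, 2.65]. Speed limits (rad/s): [2.22, 2.22, 2.79, 2.79, 3.14, 3.14, 3.14].

### API

Orientations are given as a unit quaternion [w, x, y, z].
In Python, from plant import r gives the robot as it stands.
- The arm moves only by the tool arm_command, never from a script. Its arguments are lists of equal length, an entry for each row: "linear": the shift along the tool's x, y, z in units of 40 mm (1.0 is 40 mm), a list of three; "angular": the turn, a rotation vector about the tool's x, y, z in rad, a list of three. A call has 1 to 10 rows; each row is the pose to reach, as a shift and turn from the pose commanded when the call began, along the tool's axes at that moment; what a row does not reach only later rows make up. A row lasts 1/12 s, in which the tool goes at most 41.7 mm and 7.16 degrees, less where a joint would pass 70% of its speed; a pose out of reach is approached as far as the arm can. A call with a gripper value outside its range is refused whole. "grip" is the opening, from 0 (shut) to 1 (fully open), set as the call begins (left out, the last holds). The fingers move at their own pace and stop on an object; "grip_force" is the grip in N (left out, the last holds). Time passes only in rows, so rows that repeat a pose let the fingers close. It gives the time, the measured TCP pose, the force, the opening and the grip force at its end, in the units of the state.
- r.read_state(): the state, without advancing time (a new reading comes with each control period).
- r.snapshot(name): name is "side" or "top" or "wrist"; returns the picture (480x640x3 uint8, red, green, blue); there is no depth.
- r.camera_info(name): a dict with "fx", "fy", "cx", "cy" (pixels), "origin" and "rotation" of the camera in the world. Camera axes: x right, y up, looking along -z (the intrinsics and any distortion apply to the point x, -y, -z); pixel columns grow to the right and rows downward; lengths in m; the calibration is good to about 2 mm. A picture is of the moment at which its call begins: read the wrist's pose just before it. camera_info takes no time and is no camera call; for the wrist camera it gives the pose at the moment of the call.
- r.job_done(): hands the job in; it is judged then, once.
The state is a dict: "t": time; "joint_pos": joint angles; "joint_vel": joint speeds; "joint_efforts": joint torques, N m; "position": TCP position; "tcp_rot": TCP orientation; "force": force on the tool from outside, world axes, zero at the start; "wrist_torque": the same for the moment, N m; "opening": finger opening in m; "finger_force": force on a finger pad.
Only numpy, scipy, OpenCV 4.12 (cv2) and the standard library are available. Lean on these libraries where they do the work, as an engineer would, in place of code of your own. Each camera call takes 0.05 s, during which the arm holds its last target. There are 200 camera calls.

### The job

Put the length of aluminium profile away in the grey stock bay by pushing it along the board with the fingertips: push one end to swing it round past the post, then push the other end until it lies straight in the bay, fully home against the end wall. Only push it, never take it between the fingers, lift or tip it, and leave the things round about where they are; finish with the hand clear.

Things in the scene. Friction and masses are not known exactly. Their poses are not given: they have to be found in the camera images.
- profile_mid (a point): middle (15 mm above the board) of a length of slotted aluminium profile, 200 x 30 x 30 mm, 0.17 to 0.35 kg, loose on the board. x axis: along its length; z: up; both ends alike. At the start it lies across the way into the bay (length roughly along world x), to the left of the post: pushed straight towards the bay it runs against the post.
- profile: the same piece; origin at the middle of its underside, same axes
- bay_mouth (a point): middle of the mouth of the stock bay, a fixed grey three-sided channel on the fixture board, 15 mm above the board. y axis: straight into the bay (roughly to the robot's right); x: across it, roughly towards the robot. Inside it is 52 mm wide (x = -26 to 26) and 130 mm deep (end wall at y = 130). A profile fully home has its middle at y = 30 mm and stands 70 mm out of the mouth.
- post_mid (a point): point on the axis, 15 mm above the board, of a fixed upright steel post, 24 mm in diameter and 42 mm high, 180 to 200 mm in front of the bay's mouth and 36 to 42 mm off its centre line on the side away from the robot, between bay and profile. A profile lying straight on the centre line passes it with 9 mm or more to spare.
- board: the flat plywood fixture board that carries bay, post and profile: 275 (x) x 580 (y) x 12 mm, fixed on the bench, origin at the middle of its underside; its top is 12 mm above the bench top (world z = 0.012). To the right of it a magnifier lamp hangs over the bench (ring head round world x = 0.56, y = -0.36, from 0.54 m up): keep the wrist out of it on the way in
- tip_cleaner: round tip-cleaner tin with a dark lid, 60 mm across, 34 high, on the fixture board, on the robot's side of the bay: loose, leave alone; origin at the middle of its underside
- tape_roll: roll of tape lying flat, 62 mm across, 18 high, on the fixture board, on the robot's side, near the bay's closed end: loose, leave alone; origin at the middle of its underside
- solder_spool: reel of solder wire standing on its flange, 65 mm across, 36 high, on the bench beyond the fixture board: loose, leave alone; origin at the middle of its underside
- fuse_box: small closed box, 30 x 52 x 22 mm, on the bench beyond the fixture board: loose, leave alone; origin at the middle of its underside
- pcb_spare: small populated circuit board, 48 x 70 x 13 mm, on the bench beyond the fixture board: loose, leave alone; origin at the middle of its underside
- side_cutters: side cutters lying flat, 42 x 125 x 11 mm, on the bench to the right of the fixture board: loose, leave alone; origin at the middle of its underside
- bay: the same bay; same axes, origin at the mouth's middle on the board. Walls 5 mm thick, 34 mm high, no floor of its own. In front of the mouth both side walls flare outwards as a lead-in, to about 99 mm apart at y = -25 mm. Low screw-down feet, 24 mm wide, run along the outside of the walls.

How it is judged:
By the outcome, as a careful person would: the job done as asked, in the order asked, and still so for the second after the job is handed in, with the robot touching nothing.
It also fails if it takes over 54 s, if anything falls off the work surface, if the arm or the gripper's body presses on something with over 40 N, if the wrist force passes 120 N, or if a joint passes its speed limit or range.

## Working session

There is one attempt and no reset: what is moved stays moved. The work goes in short steps, Python scripts to look and compute and a tool call to move; the robot and the scene stay as the last step left them, time stands still between calls to the robot, and variables do not carry over. Pictures are saved under pics/ and viewed, at most 10 in all, crops included, and the job is handed in when it is done.

Besides the shell and the picture viewer there is one more tool, called by a JSON object that holds its "api" and its "payload". arm_command: Moves the arm, as the interface text tells. Its arguments: {"type":"object","properties":{"linear":{"type":"array"},"angular":{"type":"array"},"grip":{"type":"number"},"grip_force":{"type":"number"}},"required":["linear","angular"]}

```bash
ls; mkdir -p pics
python3 - <<'E'
from plant import r
import cv2
s=r.read_state();print(s)
for n in("top","side"):
    print(n,r.camera_info(n)); cv2.imwrite(f"pics/{n}0.png",r.snapshot(n)[:,:,::-1])
E
```

```text
pics
{'t': 0.0, 'joint_pos': array([ 1.08781076,  0.33390632,  0.03986415,  1.46627482, -0.01341178,
        1.34332031, -0.05849867]), 'joint_vel': array([-0.00110453,  0.00049151,  0.00083142,  0.00137708, -0.00043912,
       -0.00031385,  0.00126704]), 'joint_efforts': array([-4.15755958e-04, -6.58564925e+01,  1.36499964e+00, -4.05573785e+01,
        1.67459424e-02,  1.25412655e-02, -3.70197245e-05]), 'position': array([ 0.24331145, -0.60254763,  0.40382213]), 'tcp_rot': array([-7.95758339e-04,  9.81645581e-01,  1.90712552e-01, -2.03809292e-04]), 'force': array([ 0.44747818,  0.12674595, -0.0483234 ]), 'wrist_torque': array([0.01707209, 0.00165887, 0.01428156]), 'finger_force': 0.0, 'opening': 0.08543567731537195}
top {'fx': 614.5749565379758, 'fy': 614.5749565379758, 'cx': 309.5635963821544, 'cy': 237.58360493311136, 'origin': array([ 0.40695651, -0.12309212,  1.53630818]), 'rotation': array([ 0.70932192,  0.03938012, -0.03288221, -0.70301521])}
side {'fx': 597.0874160494028, 'fy': 597.0874160494028, 'cx': 316.6942917781882, 'cy': 244.0512716041907, 'origin': array([0.40198224, 0.69799608, 0.76368708]), 'rotation': array([-0.09435736, -0.03764836,  0.41332543,  0.90489855])}
```

View pics/top0.png

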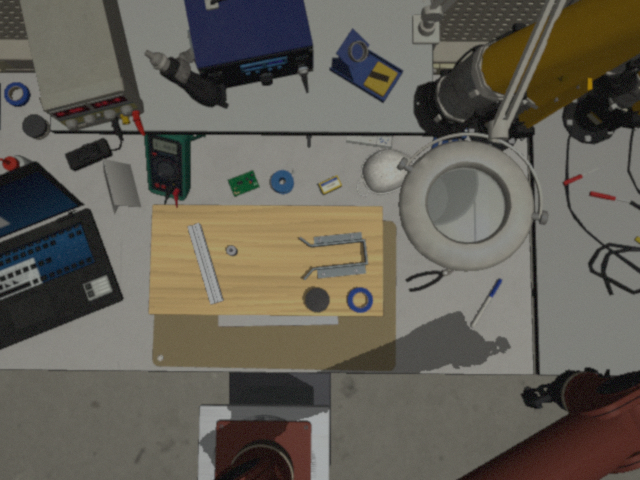

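View pics/side0.png

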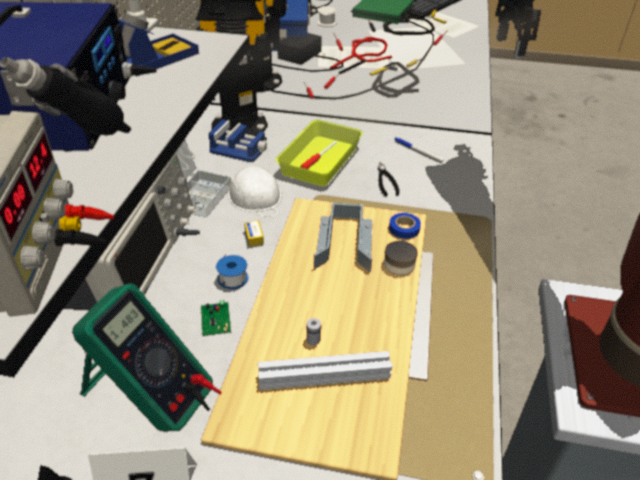

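The top view shows the profile from about (194,225) to (215,303), the post at (231,250), and the bay mouth near x=312 with its end wall near x=366. The side view agrees. Next I'll take an enlarged crop and compute world positions.

```bash
cat > h.py <<'E'
from plant import r
import numpy as np, cv2
from scipy.spatial.transform import Rotation as R
def rot(q): return R.from_quat(np.roll(q,-1)).as_matrix()
def p2w(n,u,v,z,ci=None):
    c=ci or r.camera_info(n); d=rot(c["rotation"])@np.array([(u-c["cx"])/c["fx"],-(v-c["cy"])/c["fy"],-1])
    o=np.array(c["origin"]); return o+d*(z-o[2])/d[2]
def w2p(n,P,ci=None):
    c=ci or r.camera_info(n); p=rot(c["rotation"]).T@(np.array(P)-c["origin"])
    return np.array([c["cx"]-c["fx"]*p[0]/p[2], c["cy"]+c["fy"]*p[1]/p[2]])
def ortho(n,z,x0=.32,x1=.68,y0=-.45,y1=.35,s=1000):
    # metric view of plane z: rows x down from x1, columns y from y1 decreasing; s px per m
    im=r.snapshot(n); c=r.camera_info(n)
    W=[(x1,y1,z),(x1,y0,z),(x0,y0,z),(x0,y1,z)]
    src=np.float32([w2p(n,w,c) for w in W]); w,h=(y1-y0)*s,(x1-x0)*s
    H=cv2.getPerspectiveTransform(src,np.float32([(0,0),(w,0),(w,h),(0,h)]))
    return cv2.warpPerspective(im,H,(int(w),int(h)),flags=cv2.INTER_CUBIC)
E
python3 - <<'E'
from h import *
print(p2w("top",231,250,.054),p2w("side",314,324,.054))
im=ortho("top",.042)
for k in range(0,800,100): cv2.line(im,(k+50,0),(k+50,6),(255,0,0),1)
cv2.imwrite("pics/o1.png",im[:,:,::-1])
im=ortho("side",.042); cv2.imwrite("pics/o2.png",im[:,:,::-1])
E
```

```text
[0.5271304 0.0812903 0.054    ] [0.52565646 0.08434463 0.054     ]
```

View pics/o1.png

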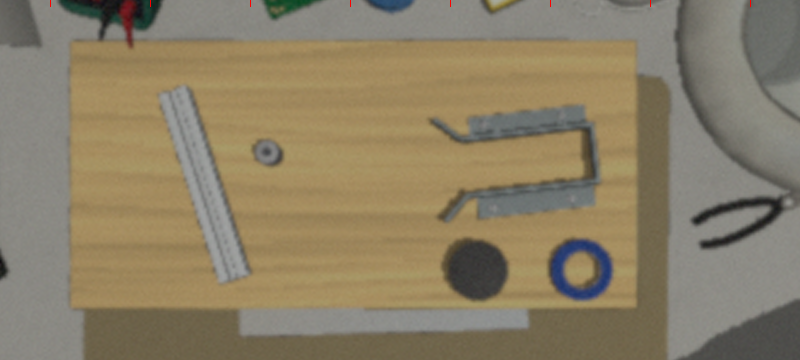

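View pics/o2.png

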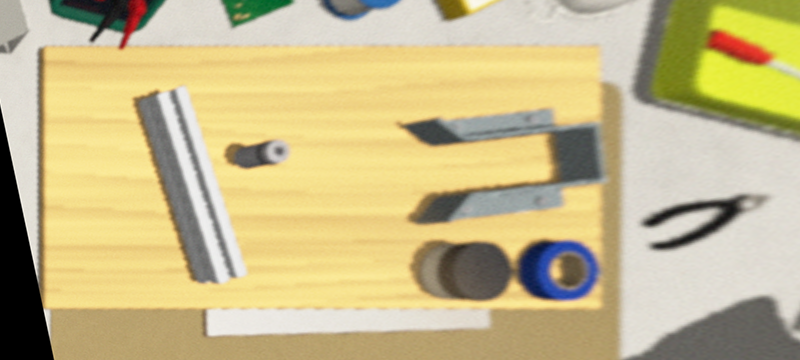

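Both rectified views agree. The profile centre is at about (0.496, 0.146) and tilted 18°. The post is at about (0.527, 0.083) and the bay mouth at about (0.513, -0.113). I'll move in round the lamp, shut the gripper, and take a closer wrist view on the way.

{"api": "arm_command", "payload": {"linear": [[5,-4.5,2.1],[5,-4.5,2.1],[5,-4.5,2.1],[5,-4.5,2.1],[5,-4.5,2.1],[5,-4.5,2.1],[5,-4.5,2.1],[5,-4.5,2.1]], "angular": [[0,0,0.26],[0,0,0.26],[0,0,0.26],[0,0,0.26],[0,0,0.26],[0,0,0.26],[0,0,0.26],[0,0,0.26]], "grip": 0}}

```text
t: 0.87
position: [0.3643, -0.3546, 0.3188]
tcp_rot: [-0.002, 0.998, 0.066, -0.0]
force: [1.1, -0.4, -0.7]
opening: -0.0003
finger_force: 0.0
```

```bash
cat >> h.py <<'E'
def go(x,y,z,yaw=None):
    """tool-axis shift (units of 40 mm) to world TCP x,y,z; yaw = wanted world angle (deg) of tool y"""
    s=r.read_state(); M=rot(s["tcp_rot"]); d=M.T@(np.array([x,y,z])-s["position"])
    a=np.degrees(np.arctan2(M[1,1],M[0,1])); w=0 if yaw is None else -np.radians((yaw-a+180)%360-180)
    print("go",(d/.04).round(2),"rz",round(w,3),"rows",np.linalg.norm(d)/.0417)
def st():
    s=r.read_state(); M=rot(s["tcp_rot"])
    print("t",round(s["t"],2),"p",s["position"].round(4),"ytool",np.degrees(np.arctan2(M[1,1],M[0,1])).round(1),"z",M[:,2].round(3),"f",s["force"].round(1),"open",round(s["opening"],3))
E
python3 -c "
from h import *
st();go(.45,-.02,.36)"
```

```text
t 0.87 p [ 0.3643 -0.3546  0.3188] ytool -82.4 z [-0.001  0.004 -1.   ] f [ 1.1 -0.4 -0.7] open -0.0
go [ 3.22 -8.01 -1.  ] rz 0 rows 8.342085382226326
```

{"api": "arm_command", "payload": {"linear": [[3.2,-8,-1],[3.2,-8,-1],[3.2,-8,-1],[3.2,-8,-1],[3.2,-8,-1],[3.2,-8,-1],[3.2,-8,-1],[3.2,-8,-1],[3.2,-8,-1],[3.2,-8,-1]], "angular": [[0,0,0],[0,0,0],[0,0,0],[0,0,0],[0,0,0],[0,0,0],[0,0,0],[0,0,0],[0,0,0],[0,0,0]]}}

```text
t: 1.7
position: [0.4497, -0.0236, 0.3616]
tcp_rot: [-0.0, 0.998, 0.065, 0.001]
force: [-0.0, -0.4, -0.0]
opening: 0.0003
finger_force: 0.0
```

```bash
python3 -c "
from h import *
st();print(r.camera_info('wrist'))
im=ortho('wrist',.046,.36,.66,-.27,.25,1500);cv2.imwrite('pics/w1.png',im[:,:,::-1])"
```

```text
t 1.7 p [ 0.4497 -0.0236  0.3616] ytool -82.5 z [ 0.002  0.001 -1.   ] f [-0.  -0.4 -0. ] open 0.0
{'fx': 345.0385221546912, 'fy': 345.0385221546912, 'cx': 315.80308306884314, 'cy': 236.93687475127612, 'origin': array([ 0.51974309, -0.01477014,  0.33165676]), 'rotation': array([ 0.74447197, -0.10453196,  0.09253866, -0.65289444])}
```

View pics/w1.png

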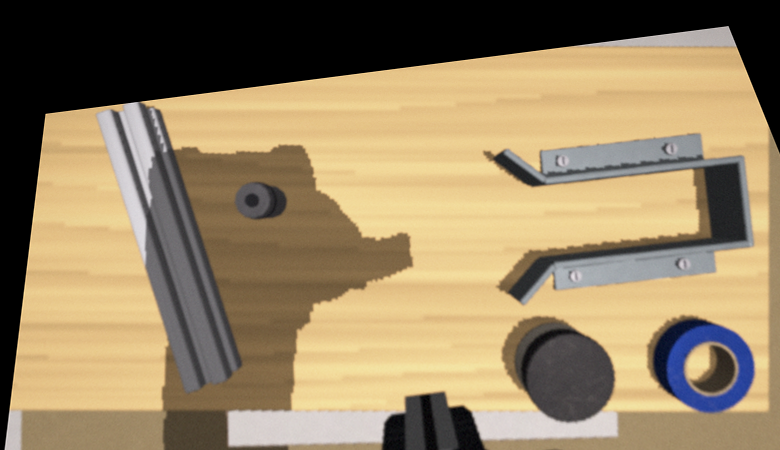

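The wrist view, rectified at 1500 px/m, shows the bay's outer end corners at (743,156) and (751,246) and the mouth bends at (541,178) and (555,263). That puts the axis at about -84° with the mouth at (0.512, -0.115). The post is at (256,200), and the profile's near end is at about (213,380).

```bash
python3 -c "
from h import *
go(.414,.172,.26,-84)"
```

```text
go [-0.25 -5.03  2.53] rz 0.023 rows 5.400037933734079
```

{"api": "arm_command", "payload": {"linear": [[-0.25,-5,2.5],[-0.25,-5,2.5],[-0.25,-5,2.5],[-0.25,-5,2.5],[-0.25,-5,2.5],[-0.25,-5,2.5],[-0.25,-5,3.3],[-0.25,-5,4.1],[-0.25,-5,4.2],[-0.25,-5,4.2]], "angular": [[0,0,0.02],[0,0,0.02],[0,0,0.02],[0,0,0.02],[0,0,0.02],[0,0,0.02],[0,0,0.02],[0,0,0.02],[0,0,0.02],[0,0,0.02]]}}

```text
t: 2.58
position: [0.4138, 0.1681, 0.1913]
tcp_rot: [0.001, 0.999, 0.051, -0.002]
force: [0.5, 0.0, 0.2]
opening: -0.0
finger_force: 0.0
```

```bash
python3 -c "
from h import *
st();im=r.snapshot('wrist')[:,:,::-1];im2=r.snapshot('side')[:,:,::-1]
cv2.imwrite('pics/w2.png',np.hstack([cv2.resize(im,(480,360)),im2[240:480,150:470][:, :]if 0 else cv2.resize(im2[260:460,220:400],(320,360))]))"
```

```text
t 2.58 p [0.4138 0.1681 0.1913] ytool -84.1 z [-0.005 -0.001 -1.   ] f [0.5 0.  0.2] open -0.0
```

View pics/w2.png

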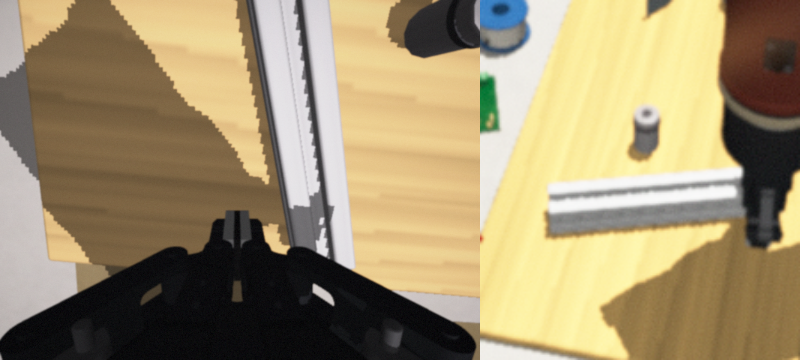

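The wrist picture shows the shut fingers at (237,230) just left of the profile's near end, about 15 mm away and not touching. The side crop agrees. I'll start the first push along the tool's y axis.

{"api": "arm_command", "payload": {"linear": [[0,0.2,0],[0,0.4,0],[0,0.6,0],[0,0.8,0],[0.02,0.95,0],[0.04,1.1,0],[0.06,1.25,0],[0.08,1.4,0],[0.1,1.55,0],[0.1,1.55,0]], "angular": [[0,0,0],[0,0,0],[0,0,0],[0,0,0],[0,0,0],[0,0,0],[0,0,0],[0,0,0],[0,0,0],[0,0,0]]}}

```text
t: 3.52
position: [0.4249, 0.1071, 0.1925]
tcp_rot: [0.0, 0.999, 0.051, -0.0]
force: [0.5, -0.5, 0.8]
opening: -0.0
finger_force: 0.0
```

```bash
cat >> h.py <<'E'
def prof(n="side",z=.042,a=.0,show=False):
    im=ortho(n,z,.36,.68,-.2,.31,1000); hsv=cv2.cvtColor(im,cv2.COLOR_RGB2HSV)
    m=((hsv[:,:,1]<70)&(hsv[:,:,2]>90)).astype(np.uint8)*255
    m=cv2.morphologyEx(m,cv2.MORPH_OPEN,np.ones((5,5),np.uint8))
    for c in cv2.findContours(m,cv2.RETR_EXTERNAL,cv2.CHAIN_APPROX_SIMPLE)[0]:
        if cv2.contourArea(c)>1500:
            b=cv2.boxPoints(cv2.minAreaRect(c)); w=np.c_[.68-b[:,1]/1000,.31-b[:,0]/1000]
            e=np.linalg.norm(w[1]-w[0]),np.linalg.norm(w[2]-w[1])
            d=w[1]-w[0] if e[0]>e[1] else w[2]-w[1]; ang=np.degrees(np.arctan2(d[1],d[0]))%180
            if max(e)>.1 and w.mean(0)[1]>-.1: print(n,"mid",w.mean(0).round(4),"size",np.round(e,3),"ang",ang.round(1)+180)
E
python3 -c "
from h import *
st();prof('side');prof('top')"
```

```text
t 3.52 p [0.4249 0.1071 0.1925] ytool -84.1 z [-0.    -0.001 -1.   ] f [ 0.5 -0.5  0.8] open -0.0
side mid [0.367  0.0025] size [0.285 0.012] ang 270.0
side mid [0.5041 0.1427] size [0.051 0.183] ang 219.2
side mid [0.657  0.0115] size [0.046 0.421] ang 270.0
top mid [ 0.367  -0.0475] size [0.265 0.012] ang 270.0
top mid [0.5091 0.1348] size [0.033 0.174] ang 219.4
top mid [0.66   0.0095] size [0.417 0.04 ] ang 270.0
top mid [0.5205 0.28  ] size [0.06  0.319] ang 180.0
```

{"api": "arm_command", "payload": {"linear": [[0.07,0.11,0],[0.15,0.22,0],[0.23,0.32,0],[0.31,0.42,0],[0.39,0.52,0],[0.48,0.61,0],[0.57,0.69,0],[0.66,0.76,0],[0.66,0.76,0]], "angular": [[0,0,0],[0,0,0],[0,0,0],[0,0,0],[0,0,0],[0,0,0],[0,0,0],[0,0,0],[0,0,0]]}}

```text
t: 4.37
position: [0.455, 0.0803, 0.1928]
tcp_rot: [-0.0, 0.999, 0.051, 0.0]
force: [0.3, 0.3, 0.7]
opening: -0.0001
finger_force: 0.0
```

```bash
python3 -c "
from h import *
st();prof('side');prof('top')
im=ortho('top',.042,.36,.66,-.1,.3,1500);im2=ortho('side',.042,.36,.66,-.1,.3,1500)
cv2.imwrite('pics/o3.png',np.vstack([im,im2])[:,:,::-1][::3,::3] if 0 else cv2.resize(np.hstack([im,im2])[:,:,::-1],(800,300)))"
```

```text
t 4.37 p [0.455  0.0803 0.1928] ytool -84.1 z [ 0.  0. -1.] f [0.3 0.3 0.7] open -0.0
side mid [0.367  0.0025] size [0.285 0.012] ang 270.0
side mid [0.521  0.1298] size [0.06  0.194] ang 234.9
side mid [0.657  0.0115] size [0.421 0.046] ang 270.0
top mid [ 0.367 -0.068] size [0.012 0.222] ang 270.0
top mid [0.66   0.0095] size [0.417 0.04 ] ang 270.0
top mid [0.5205 0.28  ] size [0.06  0.319] ang 180.0
```

View pics/o3.png

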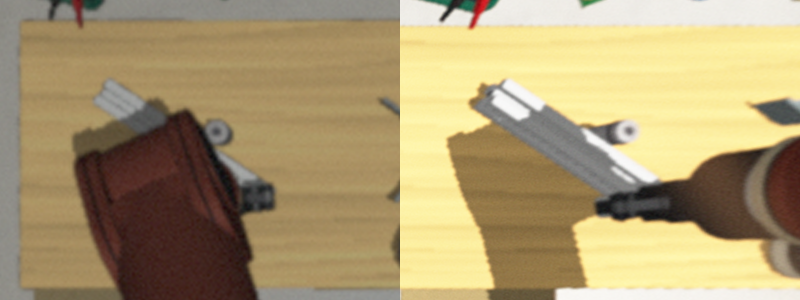

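Both rectified views show the profile swung to about 235°, with its far end at (106,89) → (0.571, 0.194). It clears the post, which sits at (620,132) in the right panel, by about 10 mm. Next I'll back off, lift, and cross to the far end's outer side.

```bash
python3 -c "
from h import *
go(.44,.095,.193);go(.44,.095,.27);go(.602,.148,.27);go(.602,.148,.193)"
```

```text
go [-0.32 -0.38 -0.  ] rz 0 rows 0.4754867889287234
go [-0.32 -0.38 -1.93] rz 0 rows 1.9109311809973262
go [ 3.85 -1.28 -1.93] rz 0 rows 4.309160037229505
go [ 3.85 -1.28 -0.  ] rz 0 rows 3.8914380291087376
```

{"api": "arm_command", "payload": {"linear": [[-0.3,-0.4,0],[-0.3,-0.4,-0.8],[-0.3,-0.4,-1.9],[-0.3,-0.4,-1.9],[-0.3,-0.4,-1.9],[3.85,-1.3,-1.9],[3.85,-1.3,-1.9],[3.85,-1.3,-1.9],[3.85,-1.3,-1.9],[3.85,-1.3,-1.9]], "angular": [[0,0,0],[0,0,0],[0,0,0],[0,0,0],[0,0,0],[0,0,0],[0,0,0],[0,0,0],[0,0,0],[0,0,0]]}}

```text
t: 5.4
position: [0.6063, 0.15, 0.2658]
tcp_rot: [-0.001, 0.999, 0.052, -0.0]
force: [-1.4, -0.6, 0.2]
opening: 0.0002
finger_force: 0.0
```

```bash
python3 -c "
from h import *
st();prof('side');go(.602,.148,.193)"
```

```text
t 5.4 p [0.6063 0.15   0.2658] ytool -84.1 z [-0.001  0.002 -1.   ] f [-1.4 -0.6  0.2] open 0.0
side mid [0.367  0.0025] size [0.285 0.012] ang 270.0
side mid [0.5165 0.1221] size [0.057 0.214] ang 237.0
side mid [0.657 0.159] size [0.122 0.046] ang 270.0
go [-0.06  0.04  1.82] rz 0 rows 1.750503129106932
```

{"api": "arm_command", "payload": {"linear": [[-0.1,0,0.9],[-0.1,0,1.8],[-0.1,0,1.8],[-0.25,-0.15,1.8],[-0.4,-0.3,1.8],[-0.55,-0.45,1.8],[-0.7,-0.6,1.8],[-0.85,-0.75,1.8],[-1.0,-0.9,1.8],[-1.0,-0.9,1.8]], "angular": [[0,0,0],[0,0,0],[0,0,0],[0,0,0],[0,0,0],[0,0,0],[0,0,0],[0,0,0],[0,0,0],[0,0,0]]}}

```text
t: 6.28
position: [0.557, 0.1821, 0.1976]
tcp_rot: [-0.0, 0.999, 0.053, 0.0]
force: [0.3, 0.1, 0.2]
opening: -0.0003
finger_force: 0.0
```

```bash
python3 -c "
from h import *
st();prof('side');prof('top')"
```

```text
t 6.28 p [0.557  0.1821 0.1976] ytool -83.9 z [ 0.001  0.001 -1.   ] f [0.3 0.1 0.2] open -0.0
side mid [0.367 0.002] size [0.286 0.012] ang 270.0
side mid [0.5129 0.1285] size [0.061 0.218] ang 249.9
side mid [0.656 0.121] size [0.202 0.048] ang 270.0
top mid [ 0.367  -0.0615] size [0.237 0.012] ang 270.0
top mid [0.4405 0.2875] size [0.159 0.045] ang 180.0
top mid [0.4947 0.0942] size [0.032 0.143] ang 249.5
top mid [0.66   0.0095] size [0.417 0.04 ] ang 270.0
```

{"api": "arm_command", "payload": {"linear": [[-0.12,-0.11,0.1],[-0.25,-0.21,0.1],[-0.38,-0.31,0.1],[-0.51,-0.4,0.1],[-0.64,-0.47,0.1],[-0.77,-0.52,0.1],[-0.9,-0.56,0.1],[-1.03,-0.59,0.1],[-1.03,-0.59,0.1]], "angular": [[0,0,0],[0,0,0],[0,0,0],[0,0,0],[0,0,0],[0,0,0],[0,0,0],[0,0,0],[0,0,0]]}}

```text
t: 7.13
position: [0.5139, 0.1998, 0.1928]
tcp_rot: [0.0, 0.999, 0.052, -0.0]
force: [0.7, 0.7, -0.2]
opening: -0.0003
finger_force: 0.0
```

```bash
python3 -c "
from h import *
st();prof('side');prof('top')"
```

```text
t 7.13 p [0.5139 0.1998 0.1928] ytool -84.0 z [-0. -0. -1.] f [ 0.7  0.7 -0.2] open -0.0
side mid [0.367  0.0025] size [0.285 0.012] ang 270.0
side mid [0.4865 0.1395] size [0.219 0.033] ang 270.0
side mid [0.657  0.0255] size [0.393 0.046] ang 270.0
top mid [ 0.367 -0.038] size [0.284 0.012] ang 270.0
top mid [0.4871 0.1074] size [0.157 0.033] ang 270.4
top mid [0.66   0.0095] size [0.417 0.04 ] ang 270.0
```

{"api": "arm_command", "payload": {"linear": [[-0.1,-0.02,0],[-0.2,-0.04,0],[-0.28,-0.05,0],[-0.28,-0.05,0],[0.3,0,0],[0.3,0,-1.0],[0.3,0,-2.0],[0.3,0,-2.0],[0.3,-1.5,-2.0],[0.3,-1.5,-2.0]], "angular": [[0,0,0],[0,0,0],[0,0,0],[0,0,0],[0,0,0],[0,0,0],[0,0,0],[0,0,0],[0,0,0],[0,0,0]]}}

```text
t: 8.07
position: [0.5202, 0.2627, 0.2738]
tcp_rot: [-0.001, 0.999, 0.052, 0.001]
force: [-0.4, 0.9, -0.3]
opening: -0.0003
finger_force: 0.0
```

```bash
python3 -c "
from h import *
st();prof('side');prof('top')
im=r.snapshot('wrist');go(.470,.27,.27);go(.470,.27,.193)
a=ortho('top',.044,.40,.60,-.27,.27,1400);cv2.imwrite('pics/o4.png',a[:,:,::-1])"
```

```text
t 8.07 p [0.5202 0.2627 0.2738] ytool -84.1 z [ 0.001  0.002 -1.   ] f [-0.4  0.9 -0.3] open -0.0
side mid [0.367 0.002] size [0.286 0.012] ang 270.0
side mid [0.4813 0.1393] size [0.22  0.032] ang 274.8
side mid [0.656 0.115] size [0.214 0.048] ang 270.0
top mid [ 0.367  -0.0335] size [0.012 0.293] ang 270.0
top mid [0.4824 0.1306] size [0.204 0.033] ang 274.9
top mid [0.66   0.0095] size [0.417 0.04 ] ang 270.0
top mid [0.6245 0.28  ] size [0.06  0.111] ang 180.0
go [-1.22 -0.32  0.07] rz 0 rows 1.2089205198895394
go [-1.22 -0.32  1.99] rz 0 rows 2.2616005573537943
```

View pics/o4.png

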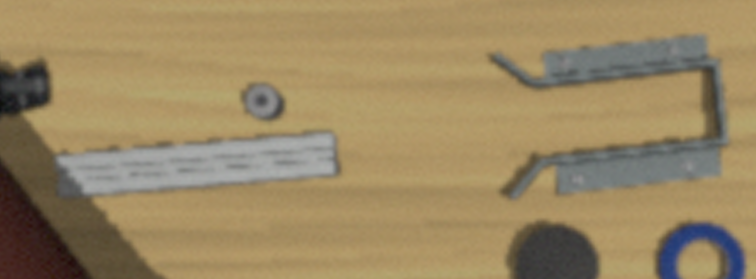

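The picture shows the profile with its front at (336,154) and rear at (60,175), 5° off world y. The bay line runs from (538,122) to (720,102). The profile's rear is on that line and its front is 7 mm toward the robot, clear of the post at (262,100). I'll now go behind the rear end and push it along the bay axis.

{"api": "arm_command", "payload": {"linear": [[-1.2,-0.4,0],[-1.2,-0.4,0],[-1.2,-0.4,1],[-1.2,-0.4,2],[-1.2,-0.4,2],[-1.2,-0.2,2],[-1.2,0,2],[-1.2,0.2,2],[-1.2,0.4,2],[-1.2,0.6,2]], "angular": [[0,0,-0.01],[0,0,-0.01],[0,0,-0.01],[0,0,-0.01],[0,0,-0.01],[0,0,-0.01],[0,0,-0.01],[0,0,-0.01],[0,0,-0.01],[0,0,-0.01]]}}

```text
t: 9.1
position: [0.4762, 0.2311, 0.1944]
tcp_rot: [-0.001, 0.998, 0.057, 0.001]
force: [-0.5, 3.5, 2.2]
opening: -0.0001
finger_force: 1.9
```

{"api": "arm_command", "payload": {"linear": [[0,0.15,0],[0,0.3,0],[0,0.45,0],[0,0.6,0],[0,0.75,0],[0,0.9,0],[0,1.05,0],[0,1.2,0],[0,1.35,0],[0,1.5,0]], "angular": [[0,0,0],[0,0,0],[0,0,0],[0,0,0],[0,0,0],[0,0,0],[0,0,0],[0,0,0],[0,0,0],[0,0,0]]}}

```text
t: 9.93
position: [0.4823, 0.1713, 0.1927]
tcp_rot: [-0.0, 0.998, 0.057, -0.0]
force: [-0.3, 3.3, 1.7]
opening: -0.0003
finger_force: 1.8
```

```bash
python3 -c "
from h import *
st();prof('side');prof('top')"
```

```text
t 9.93 p [0.4823 0.1713 0.1927] ytool -83.5 z [-0.  0. -1.] f [-0.3  3.3  1.7] open -0.0
side mid [0.367  0.0025] size [0.285 0.012] ang 270.0
side mid [0.657  0.0115] size [0.046 0.421] ang 270.0
top mid [ 0.367 -0.037] size [0.012 0.286] ang 270.0
top mid [0.4909 0.0545] size [0.2   0.033] ang 275.4
top mid [0.66   0.0095] size [0.417 0.04 ] ang 270.0
top mid [0.613 0.28 ] size [0.06  0.134] ang 180.0
```

{"api": "arm_command", "payload": {"linear": [[0,0.15,0],[0,0.3,0],[0,0.45,0],[0,0.6,0],[0,0.75,0],[0,0.9,0],[0,1.05,0],[0,1.2,0],[0,1.35,0],[0,1.5,0]], "angular": [[0,0,0],[0,0,0],[0,0,0],[0,0,0],[0,0,0],[0,0,0],[0,0,0],[0,0,0],[0,0,0],[0,0,0]]}}

```text
t: 10.87
position: [0.4891, 0.1117, 0.1927]
tcp_rot: [0.0, 0.998, 0.057, -0.0]
force: [0.9, 0.8, -1.6]
opening: -0.0001
finger_force: 0.7
```

```bash
python3 -c "
from h import *
st();prof('side');prof('top')"
```

```text
t 10.87 p [0.4891 0.1117 0.1927] ytool -83.5 z [-0. -0. -1.] f [ 0.9  0.8 -1.6] open -0.0
side mid [0.367  0.0025] size [0.285 0.012] ang 270.0
side mid [0.657  0.0115] size [0.046 0.421] ang 270.0
top mid [ 0.3665 -0.0655] size [0.229 0.011] ang 270.0
top mid [ 0.4987 -0.008 ] size [0.193 0.034] ang 275.5
top mid [0.66   0.0095] size [0.417 0.04 ] ang 270.0
top mid [0.5205 0.28  ] size [0.06  0.319] ang 180.0
```

{"api": "arm_command", "payload": {"linear": [[0,0.15,0],[0,0.3,0],[0,0.45,0],[0,0.6,0],[0,0.75,0],[0,0.9,0],[0,1.05,0],[0,1.2,0],[0,1.35,0],[0,1.5,0]], "angular": [[0,0,0],[0,0,0],[0,0,0],[0,0,0],[0,0,0],[0,0,0],[0,0,0],[0,0,0],[0,0,0],[0,0,0]]}}

```text
t: 11.8
position: [0.496, 0.0522, 0.1928]
tcp_rot: [-0.0, 0.998, 0.057, 0.0]
force: [-0.8, 3.8, 1.6]
opening: 0.0001
finger_force: 1.5
```

{"api": "arm_command", "payload": {"linear": [[0,0.15,0],[0,0.3,0],[0,0.45,0],[0,0.6,0],[0,0.75,0],[0,0.9,0],[0,1.05,0],[0,1.2,0],[0,1.35,0],[0,1.5,0]], "angular": [[0,0,0],[0,0,0],[0,0,0],[0,0,0],[0,0,0],[0,0,0],[0,0,0],[0,0,0],[0,0,0],[0,0,0]]}}

```text
t: 12.63
position: [0.5027, -0.0075, 0.1927]
tcp_rot: [-0.0, 0.998, 0.057, -0.0]
force: [-1.1, 3.3, 2.3]
opening: -0.0002
finger_force: 1.9
```

```bash
python3 -c "
from h import *
st()
im=ortho('top',.042,.40,.60,-.27,.13,1000);im2=ortho('wrist',.042,.40,.60,-.27,.13,1000)
cv2.imwrite('pics/o5.png',np.hstack([im,im2])[:,:,::-1])"
```

```text
t 12.63 p [ 0.5027 -0.0075  0.1927] ytool -83.5 z [-0.  0. -1.] f [-1.1  3.3  2.3] open -0.0
```

View pics/o5.png

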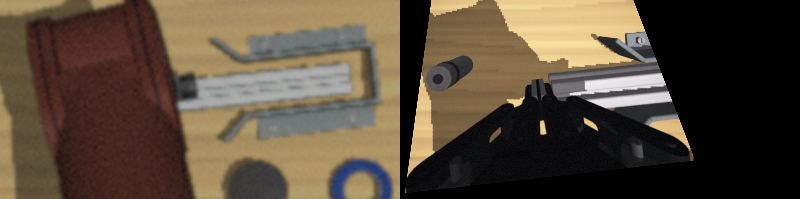

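The top view shows the profile inside the bay and straight. Its front is at u=351 and the end wall is at about 372, so roughly 20 mm remains. I'll finish slowly and watch the force.

{"api": "arm_command", "payload": {"linear": [[0,0.06,0],[0,0.12,0],[0,0.18,0],[0,0.24,0],[0,0.3,0],[0,0.35,0],[0,0.39,0],[0,0.43,0],[0,0.47,0],[0,0.5,0]], "angular": [[0,0,0],[0,0,0],[0,0,0],[0,0,0],[0,0,0],[0,0,0],[0,0,0],[0,0,0],[0,0,0],[0,0,0]]}}

```text
t: 13.57
position: [0.505, -0.027, 0.1927]
tcp_rot: [-0.0, 0.998, 0.057, -0.0]
force: [0.2, 2.3, -1.1]
opening: 0.0001
finger_force: 0.7
```

{"api": "arm_command", "payload": {"linear": [[0,0.03,0],[0,0.05,0],[0,0.07,0]], "angular": [[0,0,0],[0,0,0],[0,0,0]]}}

```text
t: 13.82
position: [0.5052, -0.0293, 0.1927]
tcp_rot: [-0.0, 0.998, 0.057, -0.0]
force: [-0.1, 4.9, 0.1]
opening: -0.0002
finger_force: 2.5
```

{"api": "arm_command", "payload": {"linear": [[0,0.03,0],[0,0.06,0],[0,0.08,0]], "angular": [[0,0,0],[0,0,0],[0,0,0]]}}

```text
t: 14.07
position: [0.5054, -0.03, 0.1927]
tcp_rot: [-0.002, 0.998, 0.058, -0.0]
force: [-2.3, 15.5, 1.8]
opening: 0.0
finger_force: 7.8
```

The force rose to 15.5 N and travel stopped, so the profile is against the end wall. I'll back off along the push line and lift clear.

{"api": "arm_command", "payload": {"linear": [[0,-0.3,0],[0,-0.8,0],[0,-1.2,0],[0,-1.2,-0.8],[0,-1.2,-1.6],[0,-1.2,-2.4],[0,-3.5,-3],[0,-3.5,-3],[0,-3.5,-3],[0,-3.5,-3]], "angular": [[0,0,0],[0,0,0],[0,0,0],[0,0,0],[0,0,0],[0,0,0],[0,0,0],[0,0,0],[0,0,0],[0,0,0]]}}

```text
t: 14.9
position: [0.4892, 0.1106, 0.3143]
tcp_rot: [-0.0, 0.998, 0.06, 0.001]
force: [-0.4, -0.7, 0.1]
opening: -0.0002
finger_force: 0.0
```

```bash
python3 -c "
from h import *
st()
im=ortho('top',.044,.36,.66,-.27,.13,2000);cv2.imwrite('pics/o6.png',im[:,:,::-1])"
```

```text
t 14.9 p [0.4892 0.1106 0.3143] ytool -83.1 z [ 0.003  0.001 -1.   ] f [-0.4 -0.7  0.1] open -0.0
```

View pics/o6.png

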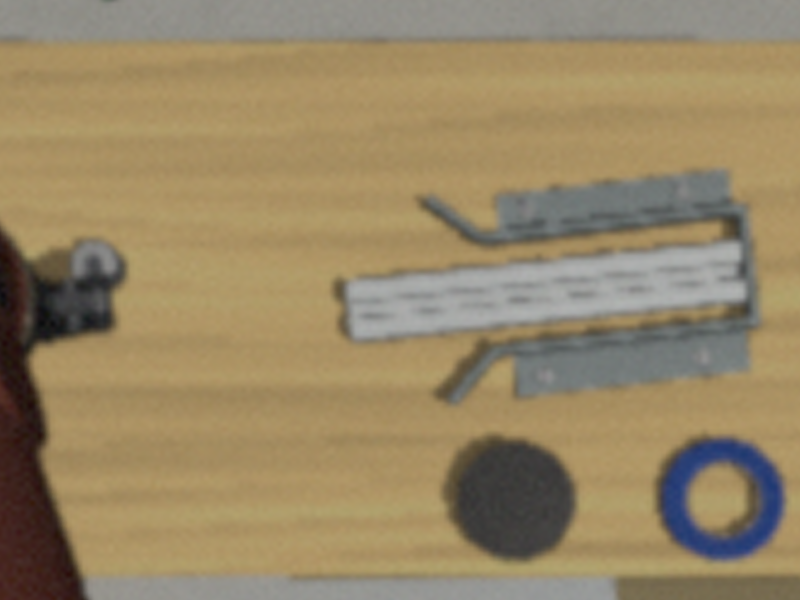

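The profile now runs from (348,310) to (745,270). It is parallel to the walls and touches the end wall. The tin, tape and post are undisturbed, and the hand is clear and up.

```bash
python3 -c "
from plant import r
print(r.job_done())"
```

```text
the job is handed in; nothing more can be done
None
```

The profile was pushed round past the post and lies straight in the bay, home against the end wall (the push stopped at 15.5 N); the hand is clear and the job was handed in at about 15 s.

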